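# Seat the vial carousel on its key

### The arm

A 6-joint arm with a two-finger parallel gripper is mounted at the origin on the work surface. World frame = base frame: x ahead of the robot, y to its left, z up, the work surface at z = 0. Lengths are in m, angles in degrees, forces in N, time in s.
With the tool pointing down it reaches from about 0.35 to 0.875 m from the base axis. Payload 4.2 kg.
Tool frame: the origin (TCP) lies at the very end of the fingers, on their centre line; the grasp point (between the pads) lies 19 mm behind it (tcp_to_grasp is the z of the grasp point in the tool frame, in m); z points along the fingers, y is the direction in which the jaws open and shut (so a half turn about z gives the same grasp; the last joint's range is limited). The gripper opens to 87 mm and grips with 3 to 60 N. Pads are 19 mm wide; open, the fingers measure 117 mm over their backs; the gripper's body (75 mm by 190 mm) begins 51 mm behind the grasp point.
Start: joints at [-53.251, 22.042, 0.453, 0, -68.411, -14.817], TCP at [0.233, -0.58, 0.223] pointing down, gripper open.
Joint ranges: [-179.83, 179.83], [-69.29, 118.12], [-61.27, 80.66], [-181.25, 117.63], [-171.15, -9.14], [-177.46, 177.46]. Speed limits (degrees/s): [159.86, 159.86, 180, 180, 180, 180].

### API

Orientations are given as a 3x3 rotation matrix whose columns are the frame's x, y, z axes.
In Python, from station import sense, capture, camera_params, finish_job, tcp_to_grasp gives the robot as it stands.
- The arm moves only by the shell command python3 -m inch 'ROWS'. ROWS is JSON, a list of rows, each an object of numbers: "jaw": the closure in counts, from 0 (fully open) to 255 (shut); "x", "y", "z": the shift along the world's x, y, z normalised to -1 to 1, where 1 is 0.06 m; "ax", "ay", "az": the turn, a rotation vector about the world's x, y, z normalised to -1 to 1, where 1 is 10 degrees. A call has 1 to 12 rows; each row shifts and turns the pose as measured when the row begins; what a row does not reach is not made up. A row lasts 1/8 s, in which the tool goes at most 62.5 mm and 10.7 degrees, less where a joint would pass 70% of its speed; a pose out of reach is approached as far as the arm can. A call with a number of a shift or a turn outside -1 to 1 is refused whole. A call with a gripper value outside its range is refused whole. The fingers move at their own pace and stop on an object; the grip force is fixed at half the most. Time passes only in rows, so rows that do not move let the fingers close. It gives the time, the measured TCP pose, the force and the opening at its end, in the units of the state.
- sense(): the state, without advancing time (a new reading comes with each control period).
- capture(name): name is "scene" or "top" or "wrist"; returns the picture (384x512x3 uint8, red, green, blue); there is no depth.
- camera_params(name): a dict with "vfov" (degrees; the focal length in pixels is half the picture's height over the tangent of half this angle, whatever the lens; pixels are square), "cx", "cy" (the principal point, pixels), "D" ([k1, k2, p1, p2, k3] as OpenCV has them; the pictures are not rectified), "R" (3x3) and "t" (3): a world point X has camera coordinates R X + t. Camera axes: x right, y down, z forward; pixel columns grow to the right and rows downward; lengths in m; the calibration is good to about 2 mm. A picture is of the moment at which its call begins: read the wrist's pose just before it. camera_params takes no time and is no camera call; for the wrist camera it gives the pose at the moment of the call.
- finish_job(): hands the job in, once; it reports no verdict.
The state is a dict: "time_s": time; "joints": joint angles; "joint_velocities": joint speeds; "effort": joint torques, N m; "tcp_pos": TCP position; "ee_rot": TCP orientation; "wrist_force": force on the tool from outside, world axes, zero at the start; "moment": the same for the moment, N m; "gripper_width": opening from 0.0 (shut) to 1.0 (fully open).
Only numpy, scipy, OpenCV 4.12 (cv2) and the standard library are available. Lean on these libraries where they do the work, as an engineer would, in place of code of your own. Each camera call takes 0.05 s, during which the arm holds its last target.

### The job

The white vial carousel stands raised on its blue stand because the notch in its rim is not over the stand's red key. With a fingertip, push it round until the notch meets the key, then press it down on its grey hub until it is fully home and level, locked on the key, and take your hand away. Only push and press it: do not lift or tip the carousel, and leave the loose vials and other things standing around it where they are.

Things in the scene. Friction and masses are not known exactly. Their poses are not given: they have to be found in the camera images.
- stand_seat (a point): the fixed stand: a blue square plate 180 x 180 x 12 mm with a round white seat 114 mm across on it, whose flat top is 42 mm above the table. The point lies on the axis of rotation at the height of that top, so the underside of a fully seated carousel is level with it; z points up and +x points from the axis to the red key
- key (a point): the red upright key fixed to the stand: a bar 10 mm wide that runs radially from 61 to 85 mm from the axis, its top 48.5 mm above the table; its outer 10 mm is seen beyond the carousel's rim. The point lies on its top, 66 mm from the axis
- notch (a point): the square notch in the carousel's rim, open outward, 16 mm wide with red stripes along both sides, reaching from 58.5 to 75 mm from the axis. The point lies in the middle of the notch, 66 mm from the axis, at the level of the carousel's underside; +x points outward
- carousel: the loose white round vial carousel, 150 mm across, 8 mm thick, about 0.3 kg, its central stub turning freely in the stand either way. Three clipped-in vials, 16 mm across, 38 mm tall above its top, and one empty place, all 48 mm from the axis, 35 and 75 degrees either side of the notch. Origin: centre of the underside, z up, +x toward the notch. The underside starts 50 mm above the table
- peg (a point): the blue finger peg on the carousel, to push it round by: upright, 14 mm across, 30 mm tall above the top face, 52 mm from the axis, diametrically opposite the notch. Its half of the top is otherwise bare but for the hub. The point is the centre of the peg's top, 38 mm above the carousel's underside. Turning takes about 1 to 5 N here, and the carousel stops when the push stops
- hub (a point): the grey round hub at the centre of the carousel, 28 mm across, 20 mm tall above its top face: the place to press. The point is the centre of the hub's top, 28 mm above the carousel's underside: 78 mm above the table when raised, 70 mm when seated
- lift (a joint): the stiff sliding ring under the carousel that carries it and stays where it is left: 0 raised (carousel 1.5 mm clear of the key), growing downward in m, 0.008 when the carousel is fully seated. A push of about 5 N on the hub moves it down (10 N is ample) if the notch is within about 3 mm of the key; otherwise the carousel stops on the key
- vial_amber_mid (a point): a loose amber glass vial with a red cap, 23 mm across, 46 mm tall, standing beside the stand; the point lies on its axis half-way up. A bystander
- vial_clear_mid (a point): a loose clear glass vial with a blue cap, 23 mm across, 46 mm tall, standing on the other side of the stand; the point lies on its axis half-way up. A bystander
- sanitiser: a clear bottle of hand gel with a blue label, 64 mm across, 150 mm tall; origin at the centre of its foot. A bystander
- cotton_jar: a white jar with a metal cap, 80 mm across, 85 mm tall; origin at the centre of its foot. A bystander
- syringe_basket: a dark blue round basket of wrapped syringes, 84 mm across, about 150 mm tall with the syringes; origin at the centre of its foot. A bystander
- sharps_tub: a red tub with a yellow lid for used needles, 122 mm across, 118 mm tall; origin at the centre of its foot. A bystander
- steel_dish: an open metal dish, 110 x 170 x 28 mm; origin at the centre of its underside. A bystander

How it is judged (in metres and radians):
On the way, in this order (a step that is already met when the one before it is completed fails the run):
1. the carousel is turned until its notch is over the red key (horizontal distance between notch and key below 0.0075 m), for 0.02 s.
2. the carousel is pressed fully home on the key (horizontal distance between notch and key below 0.0055 m and z of hub in the frame of stand_seat between 0.025 and 0.03 m and z of notch in the frame of stand_seat below 0.002 m and angle between hub's own z axis and vertical below 0.035 rad), for 0.2 s.
At the end, for the whole second after the job is handed in: The notch is on the red key (their points within 5.5 mm of each other seen from above), the carousel lies on its seat (hub and notch within 2 mm of the seated height), level within 2 degrees, at rest, and nothing touches it (all of step 2 and linear speed of carousel below 0.01 m/s and angular speed of carousel below 0.05 rad/s).
It fails at once if the carousel is lifted off its bearing or carried (hub more than 6 mm above its raised height) (z of hub in the frame of stand_seat above 0.042 m).
It fails at once if the carousel is tipped by more than 9 degrees (angle between hub's own z axis and vertical above 0.16 rad).
It fails at once if a bystander is moved more than 20 mm (distance of any of vial_amber_mid, vial_clear_mid, sanitiser, cotton_jar, syringe_basket, sharps_tub, steel_dish from where it was at the start of the episode above 0.02 m).
It also fails if it takes over 48 s, if anything falls off the work surface, if the arm or the gripper's body presses on something with over 40 N, if the wrist force passes 120 N, or if a joint passes its speed limit or range.

## Working session

There is one attempt and no reset: what is moved stays moved. The work goes in short steps, Python scripts to look and compute and a shell command to move; the robot and the scene stay as the last step left them, time stands still between calls to the robot, and variables do not carry over. Pictures are saved under pics/ and viewed, and the job is handed in when it is done.

```bash
ls; mkdir -p pics; python3 - <<'E'
from station import *
import cv2
s=sense();print({k:s[k] for k in('time_s','tcp_pos','wrist_force','gripper_width')},tcp_to_grasp)
for n in("scene","top"):
    p=camera_params(n);print(n,p)
    cv2.imwrite(f"pics/{n}0.png",capture(n)[:,:,::-1])
E
```

```text
pics
{'time_s': 0.0, 'tcp_pos': array([ 0.2332598 , -0.57918143,  0.22145632]), 'wrist_force': array([ 0.91280494, -0.00818366,  0.48904984]), 'gripper_width': 0.9993722035186725} -0.0187
scene {'vfov': 57.152541750573654, 'cx': 259.44852510212723, 'cy': 189.54975102680183, 'D': array([-0.0770856,  0.       ,  0.       ,  0.       ,  0.       ]), 'R': array([[ 0.6084315 ,  0.79359067,  0.00499518],
       [ 0.46007614, -0.34758938, -0.81701381],
       [-0.64663827,  0.4993951 , -0.57659646]]), 't': array([-0.35368581, -0.15662773,  1.32999021])}
top {'vfov': 46.454193690254186, 'cx': 249.16436392480742, 'cy': 193.112983835111, 'D': array([-0.07975058,  0.        ,  0.        ,  0.        ,  0.        ]), 'R': array([[-0.00511368, -0.99996352,  0.00684147],
       [-0.98442445,  0.00383167, -0.17576635],
       [ 0.17573373, -0.00763373, -0.98440814]]), 't': array([0.02907382, 0.52955503, 1.25884051])}
```

View pics/scene0.png

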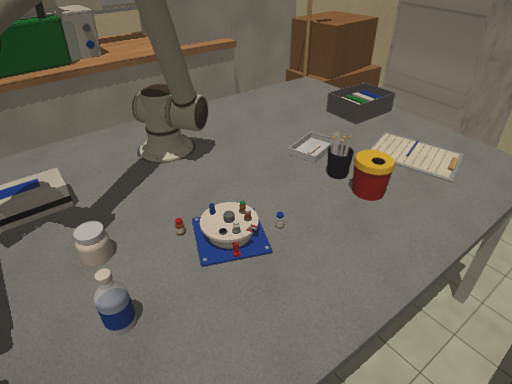

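View pics/top0.png

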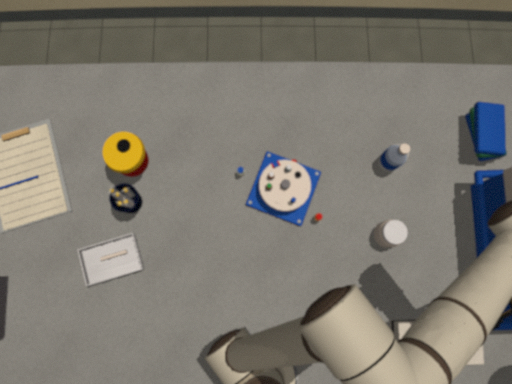

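The scene view has the carousel near (230,222) with the blue peg at (212,209) and the key at (236,249). In the top view it is near (285,185), with the amber vial at (318,217) and the clear vial at (240,171). Next I'll zoom in and measure.

```bash
cat > h.py <<'E'
import numpy as np, cv2
from station import *
def KD(p):
    f=192/np.tan(np.radians(p['vfov'])/2)
    return np.array([[f,0,p['cx']],[0,f,p['cy']],[0,0,1.]]),np.array(p['D'])
def ray(p,uv):
    K,D=KD(p);n=cv2.undistortPoints(np.array([[uv]],float),K,D)[0,0]
    R=np.array(p['R']);return -R.T@np.array(p['t']),R.T@np.array([n[0],n[1],1])
def plane(p,uv,z):
    c,d=ray(p,uv);return c+d*(z-c[2])/d[2]
def proj(p,X):
    K,D=KD(p);return cv2.projectPoints(np.atleast_2d(np.array(X,float)),cv2.Rodrigues(np.array(p['R']))[0],np.array(p['t']),K,D)[0][:,0]
def tri(p1,u1,p2,u2):
    a,b=ray(p1,u1);c,d=ray(p2,u2)
    s=np.linalg.lstsq(np.c_[b,-d],c-a,rcond=None)[0]
    P,Q=a+b*s[0],c+d*s[1];return (P+Q)/2,np.linalg.norm(P-Q)
def crop(im,x0,x1,y0,y1,k,fn):
    cv2.imwrite(fn,cv2.resize(im[y0:y1,x0:x1,::-1],None,fx=k,fy=k,interpolation=cv2.INTER_CUBIC))
E
python3 - <<'E'
from h import *
t=cv2.imread('pics/top0.png')[:,:,::-1];s=cv2.imread('pics/scene0.png')[:,:,::-1]
crop(t,230,340,140,235,6,'pics/topc.png');crop(s,165,295,190,270,6,'pics/scc.png')
p=camera_params('top');print(plane(p,(285,185),.058))
for nm,im in(('top',t),('scene',s)):
    h=cv2.cvtColor(np.ascontiguousarray(im),cv2.COLOR_RGB2HSV)
    for c,m in(('red',((h[...,0]<8)|(h[...,0]>172))&(h[...,1]>140)&(h[...,2]>60)),('blue',(abs(h[...,0].astype(int)-115)<12)&(h[...,1]>140)&(h[...,2]>50))):
        n,l,st,ce=cv2.connectedComponentsWithStats(m.astype(np.uint8))
        for i in range(1,n):
            u,v=ce[i]
            if st[i,4]>3 and ((nm=='top' and 225<u<340 and 140<v<240)or(nm=='scene' and 160<u<300 and 190<v<270)): print(nm,c,st[i],ce[i].round(1))
E
```

```text
[ 0.55122208 -0.07747359  0.058     ]
top red [315 214   7   6  34] [318.1 216.4]
top blue [247 154  72  71 948] [280.  195.1]
top blue [238 168   5   4  16] [240.  169.5]
top blue [292 199   2   3   4] [292.5 200. ]
scene red [175 218   7   7  42] [178.3 221. ]
scene red [251 225   5   2   7] [253.1 225.4]
scene red [247 229   6   3   9] [249.1 230.1]
scene red [233 242   8  15  86] [235.9 249.5]
scene blue [209 203   5  11  36] [211.6 207.8]
scene blue [277 212   6   6  32] [279.5 214.5]
scene blue [ 193  218   79   48 1210] [228.4 247.5]
```

View pics/topc.png

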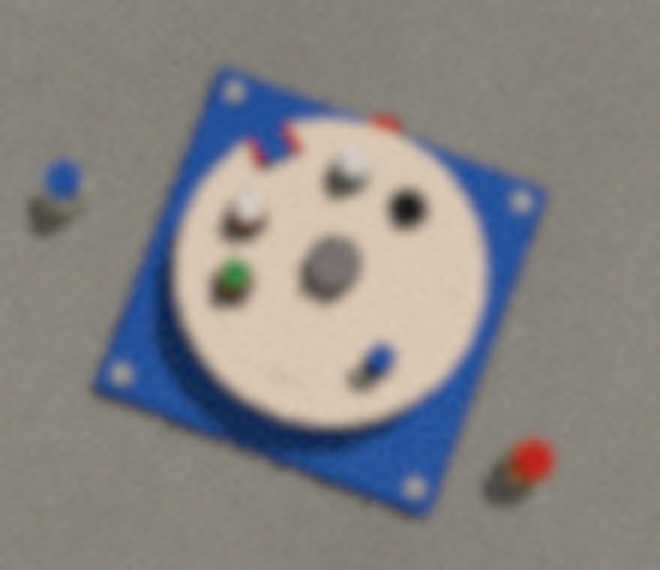

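View pics/scc.png

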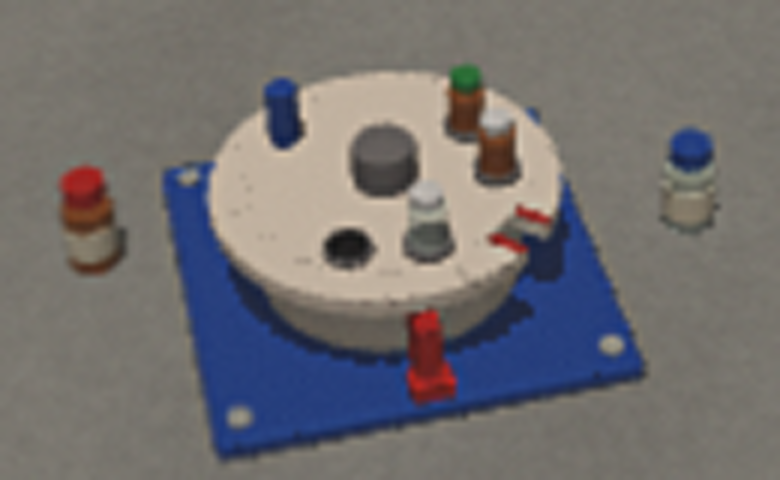

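```bash
python3 - <<'E'
from h import *
pt,ps=camera_params('top'),camera_params('scene')
T=lambda x,y:(230+x/6-.42,140+y/6-.42)
S=lambda x,y:(165+x/6-.42,190+y/6-.42)
for n,a,b in(('hub',(335,263),(386,143)),('peg',(381,356),(282,85)),('amber',(534,458),(84,180)),('clear',(64,178),(691,140)),('screwSW',(415,488),(188,177)),('screwkey1',(234,92),(611,344)),('screwkey2',(521,202),(238,417)),('keyend',(386,122),(427,322)),
  ('notchL',(262,152),(533,214)),('notchR',(291,138),(506,243))):
    X,e=tri(pt,T(*a),ps,S(*b));print(n,X.round(4),'gap mm',round(e*1e3,1))
t=cv2.imread('pics/top0.png');h=cv2.cvtColor(t,cv2.COLOR_BGR2HSV)
m=((h[...,1]<90)&(h[...,2]>150)).astype(np.uint8)
n,l,st,ce=cv2.connectedComponentsWithStats(m);i=l[190,270];print(st[i])
c=max(cv2.findContours((l==i).astype(np.uint8),0,1)[0],key=cv2.contourArea)
P=np.array([plane(pt,q,.058)[:2] for q in cv2.convexHull(c)[:,0].astype(float)])
A=np.c_[2*P,np.ones(len(P))];s=np.linalg.lstsq(A,(P**2).sum(1),rcond=None)[0]
print('rim centre',s[:2],'r',np.sqrt(s[2]+s[:2]@s[:2]))
for a,z in(((262,152),.058),((291,138),.058),((381,356),.088),((335,263),.078),((386,122),.0485)):
    print(a,plane(pt,T(*a),z).round(4))
for a,z in(((533,214),.058),((506,243),.058),((282,85),.088),((386,143),.078),((427,322),.0485)):
    print('s',a,plane(ps,S(*a),z).round(4))
E
```

```text
hub [ 0.5523 -0.0764  0.0779] gap mm 1.4
peg [ 0.505  -0.0968  0.0892] gap mm 0.2
amber [ 0.4616 -0.1747  0.0465] gap mm 0.5
clear [0.601  0.0527 0.048 ] gap mm 0.2
screwSW [ 0.451  -0.1206  0.0139] gap mm 0.9
screwkey1 [ 0.6533 -0.0332  0.0141] gap mm 0.0
screwkey2 [ 0.5955 -0.1781  0.0138] gap mm 1.6
keyend [ 0.6279 -0.1067  0.0501] gap mm 1.4
notchL [ 0.6109 -0.0432  0.0617] gap mm 1.8
notchR [ 0.6174 -0.0593  0.0592] gap mm 2.2
[ 259  159   53   52 1873]
rim centre [ 0.55334785 -0.07735232] r 0.07641381600964176
(262, 152) [ 0.6113 -0.0442  0.058 ]
(291, 138) [ 0.6183 -0.0585  0.058 ]
(381, 356) [ 0.5052 -0.0969  0.088 ]
(335, 263) [ 0.5519 -0.077   0.078 ]
(386, 122) [ 0.6287 -0.1062  0.0485]
s (533, 214) [ 0.6079 -0.0399  0.058 ]
s (506, 243) [ 0.6158 -0.0595  0.058 ]
s (282, 85) [ 0.5035 -0.0961  0.088 ]
s (386, 143) [ 0.5527 -0.0758  0.078 ]
s (427, 322) [ 0.6262 -0.1064  0.0485]
```

Measurements:
- **Axis:** about (0.5523, -0.0768). The two views put the hub top at 0.078, the peg top at 0.089 and the key at 0.050, all matching the text.
- **Key direction:** about -21.7°.
- **Notch:** about +22.7°, so the carousel has to turn about 44° clockwise.

I'll push the peg (0.505, -0.097) straight in +y until it reaches y ≈ -0.0575. First comes the approach at height with the jaws closed.

```bash
python3 -c "
from h import *
s=sense();print(s['ee_rot'].round(3))"
python3 -m inch '[{"jaw":255,"x":0.5,"y":0.8},{"jaw":255,"x":0.5,"y":0.8},{"jaw":255,"x":0.5,"y":0.8},{"jaw":255,"x":0.5,"y":0.8},{"jaw":255,"x":0.5,"y":0.8},{"jaw":255,"x":0.5,"y":0.8},{"jaw":255,"x":0.5,"y":0.8},{"jaw":255,"x":0.5,"y":0.8}]'
```

```text
[[-0.928 -0.373 -0.001]
 [-0.373  0.928  0.002]
 [ 0.     0.002 -1.   ]]$[0]: bad value
```

```bash

python3 -m inch '[{"jaw":255,"x":0.5,"y":0.8,"z":0,"ax":0,"ay":0,"az":-0.3},{"jaw":255,"x":0.5,"y":0.8,"z":0,"ax":0,"ay":0,"az":-0.3}]'
```

```text
time_s: 0.35
tcp_pos: [0.2924, -0.4832, 0.2192]
ee_rot: [[-0.964, -0.265, -0.003], [-0.265, 0.964, 0.004], [0.001, 0.005, -1.0]]
wrist_force: [0.8, -0.6, 0.2]
gripper_width: 0.858
```

```bash

python3 -m inch '[{"jaw":255,"x":0.5,"y":0.8,"z":0,"ax":0,"ay":0,"az":-0.22},{"jaw":255,"x":0.5,"y":0.8,"z":0,"ax":0,"ay":0,"az":-0.22},{"jaw":255,"x":0.5,"y":0.8,"z":0,"ax":0,"ay":0,"az":-0.22},{"jaw":255,"x":0.5,"y":0.8,"z":0,"ax":0,"ay":0,"az":-0.22},{"jaw":255,"x":0.5,"y":0.8,"z":0,"ax":0,"ay":0,"az":-0.22},{"jaw":255,"x":0.5,"y":0.8,"z":0,"ax":0,"ay":0,"az":-0.22},{"jaw":255,"x":0.5,"y":0.8,"z":0,"ax":0,"ay":0,"az":-0.22},{"jaw":255,"x":0,"y":0,"z":-0.8,"ax":0,"ay":0,"az":0}]'
python3 - <<'E'
from h import *
p=camera_params('wrist');im=capture('wrist');cv2.imwrite('pics/w1.png',im[:,:,::-1])
crop(capture('top'),230,340,140,235,6,'pics/top1.png')
for X in((.505,-.097,.088),(.5523,-.0768,.078)):print(proj(p,X))
E
```

```text
time_s: 1.35
tcp_pos: [0.5105, -0.132, 0.1716]
ee_rot: [[-1.0, 0.006, 0.006], [0.006, 1.0, 0.006], [-0.006, 0.007, -1.0]]
wrist_force: [0.1, -0.6, -0.8]
gripper_width: 0.016
[[290.03746572 186.84064984]]
[[306.93266219 228.81895283]]
```

View pics/w1.png

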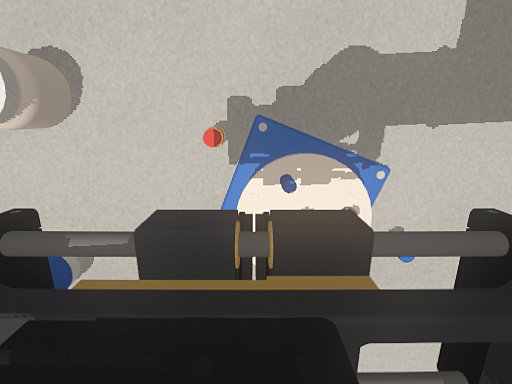

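View pics/top1.png

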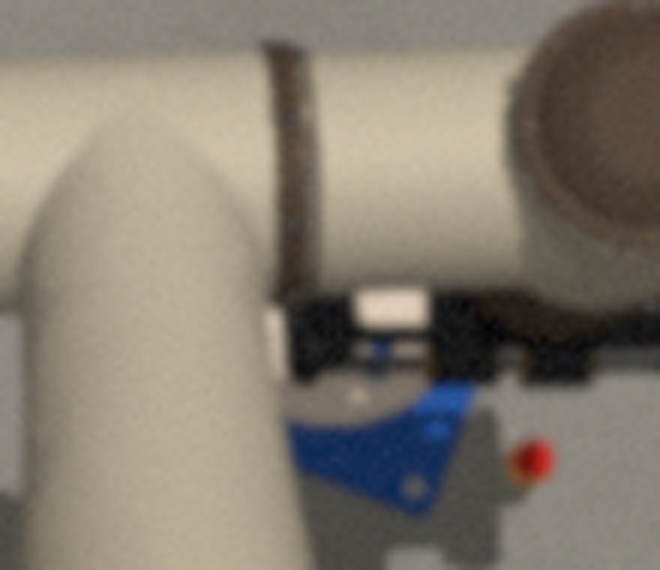

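The wrist view shows the peg at (288,183), against (290,187) predicted, so the measurement holds. The top view is mostly blocked by the arm. I'll descend beside the peg.

```bash

python3 -m inch '[{"jaw":255,"x":-0.1,"y":-0.08,"z":-0.7,"ax":0,"ay":0,"az":0},{"jaw":255,"x":0,"y":0,"z":-0.7,"ax":0,"ay":0,"az":0},{"jaw":255,"x":0,"y":0,"z":-0.2,"ax":0,"ay":0,"az":0},{"jaw":255,"x":0,"y":0,"z":0,"ax":0,"ay":0,"az":0}]'
```

```text
time_s: 1.95
tcp_pos: [0.4983, -0.1409, 0.071]
ee_rot: [[-1.0, 0.011, -0.01], [0.011, 1.0, 0.006], [0.01, 0.006, -1.0]]
wrist_force: [0.4, 0.4, -0.1]
gripper_width: 0.002
```

```bash

python3 -m inch '[{"jaw":255,"x":0.07,"y":0.2,"z":0,"ax":0,"ay":0,"az":0},{"jaw":255,"x":0,"y":0.1,"z":0,"ax":0,"ay":0,"az":0}]'
python3 -m inch '[{"jaw":255,"x":0,"y":0.12,"z":0,"ax":0,"ay":0,"az":0}]'
python3 -m inch '[{"jaw":255,"x":0,"y":0.12,"z":0,"ax":0,"ay":0,"az":0}]'
python3 - <<'E'
from h import *
cv2.imwrite('pics/s2.png',capture('scene')[:,:,::-1]);cv2.imwrite('pics/w2.png',capture('wrist')[:,:,::-1])
E
```

```text
time_s: 2.2
tcp_pos: [0.5051, -0.1225, 0.0742]
ee_rot: [[-1.0, 0.012, -0.004], [0.012, 1.0, 0.006], [0.004, 0.006, -1.0]]
wrist_force: [-0.0, -0.6, -0.2]
gripper_width: 0.002
time_s: 2.33
tcp_pos: [0.5058, -0.1146, 0.0752]
ee_rot: [[-1.0, 0.012, -0.002], [0.012, 1.0, 0.006], [0.002, 0.006, -1.0]]
wrist_force: [-0.9, -0.8, 0.3]
gripper_width: 0.005
time_s: 2.45
tcp_pos: [0.5046, -0.1072, 0.0755]
ee_rot: [[-1.0, 0.011, -0.005], [0.011, 1.0, 0.005], [0.005, 0.005, -1.0]]
wrist_force: [-3.8, -4.9, 1.1]
gripper_width: 0.004
```

View pics/s2.png

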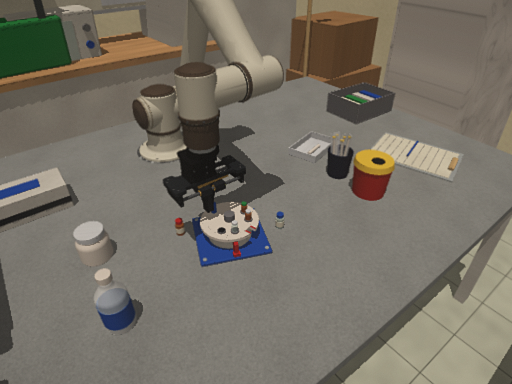

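View pics/w2.png

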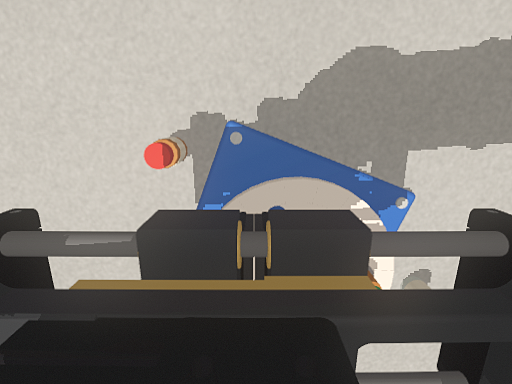

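The scene view keeps the notch (251,232) and the key (236,249) visible while I push. Contact has started, at about 5 N. I'll carry on and track the notch stripes.

```bash
cat > notch.py <<'E'
from h import *
import sys
ps=camera_params('scene');im=capture('scene');h=cv2.cvtColor(im,cv2.COLOR_RGB2HSV)
s=sense();print(s['tcp_pos'].round(4),s['wrist_force'].round(1))
z=float(sys.argv[2]) if len(sys.argv)>2 else .058
m=((h[...,0]<8)|(h[...,0]>172))&(h[...,1]>110)&(h[...,2]>60)
n,l,st,ce=cv2.connectedComponentsWithStats(m.astype(np.uint8),connectivity=4)
for i in range(1,n):
    u,v=ce[i]
    if st[i,4]>2 and 195<u<275 and 195<v<265:
        d=plane(ps,ce[i],z)[:2]-[.5523,-.0768];print(st[i],ce[i].round(1),'ang',np.degrees(np.arctan2(d[1],d[0])).round(1),'r',np.hypot(*d).round(4))
crop(im,165,295,190,270,6,f'pics/{sys.argv[1]}.png')
E
python3 -m inch '[{"jaw":255,"x":-0.02,"y":0.14,"z":-0.05,"ax":0,"ay":0,"az":0},{"jaw":255,"x":-0.02,"y":0.14,"z":-0.03,"ax":0,"ay":0,"az":0}]'
python3 notch.py s3
```

```text
time_s: 2.8
tcp_pos: [0.5038, -0.0895, 0.0709]
ee_rot: [[-1.0, 0.011, 0.0], [0.011, 1.0, 0.005], [-0.0, 0.005, -1.0]]
wrist_force: [-0.3, -1.3, 0.9]
gripper_width: 0.004
[ 0.5036 -0.0887  0.0706] [-1.   0.1 -0.3]
[245 230   4   5   8] [246.5 232. ] ang 7.3 r 0.0661
[238 233   4   5   9] [239.6 235.2] ang -10.3 r 0.0659
[233 241   8  16  93] [235.8 249. ] ang -24.9 r 0.1084
```

View pics/s3.png

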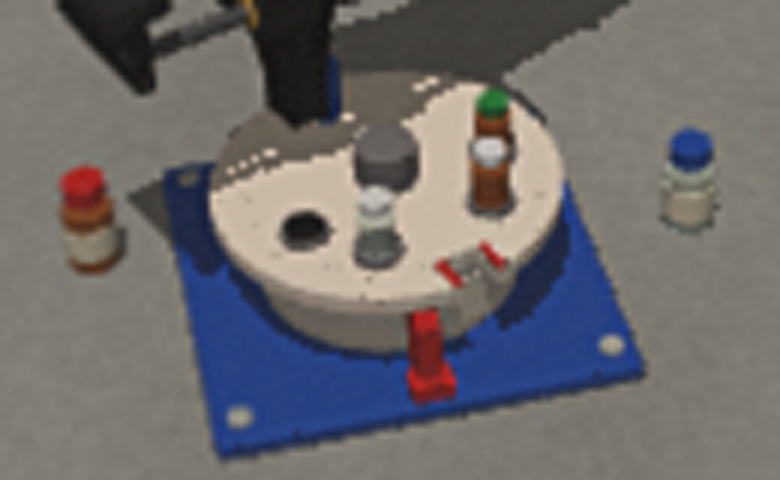

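The notch is at -1.5° and the key at -21.7°, so about 18 mm of push remains. I'll do 11 mm and then check.

```bash

python3 -m inch '[{"jaw":255,"x":0,"y":0.11,"z":0,"ax":0,"ay":0,"az":0},{"jaw":255,"x":0,"y":0.07,"z":0,"ax":0,"ay":0,"az":0}]'
python3 notch.py s4
```

```text
time_s: 3.1
tcp_pos: [0.5039, -0.077, 0.0705]
ee_rot: [[-1.0, 0.01, 0.0], [0.01, 1.0, 0.006], [-0.0, 0.006, -1.0]]
wrist_force: [0.2, -1.5, -0.3]
gripper_width: 0.005
[ 0.5039 -0.0767  0.0705] [ 0.4 -0.  -0.3]
[239 233   4   5  10] [240.7 234.6] ang -7.3 r 0.0652
[232 235   9  22 109] [235.5 247.3] ang -24.8 r 0.1026
```

```bash

python3 -m inch '[{"jaw":255,"x":0,"y":0.06,"z":0,"ax":0,"ay":0,"az":0},{"jaw":255,"x":0,"y":0.01,"z":0,"ax":0,"ay":0,"az":0}]'
python3 notch.py s5
```

```text
time_s: 3.4
tcp_pos: [0.5045, -0.0721, 0.0705]
ee_rot: [[-1.0, 0.01, 0.002], [0.01, 1.0, 0.006], [-0.001, 0.006, -1.0]]
wrist_force: [0.1, -1.5, 0.2]
gripper_width: 0.005
[ 0.5045 -0.0721  0.0705] [ 0.5 -0.1 -0.1]
[237 234   3   5  10] [238.  235.8] ang -14.0 r 0.0662
[229 235   2   5   9] [229.6 236.8] ang -32.0 r 0.0646
[233 238   8  19 107] [235.7 247.8] ang -24.7 r 0.1042
```

View pics/s5.png

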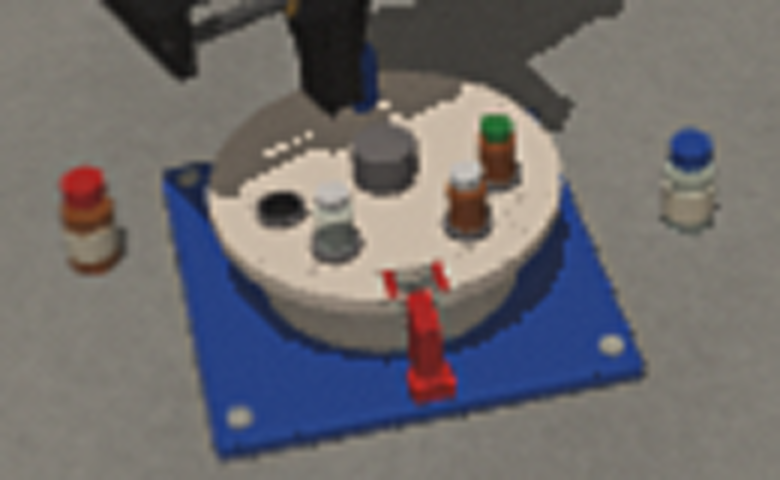

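By the scene camera the notch is at about -23° and the key at -21.7°, which is inside tolerance. I'll back away and check without the arm in the way.

```bash

python3 -m inch '[{"jaw":255,"x":0,"y":-0.3,"z":0,"ax":0,"ay":0,"az":0},{"jaw":255,"x":0,"y":0,"z":0.8,"ax":0,"ay":0,"az":0},{"jaw":255,"x":0,"y":0,"z":0.9,"ax":0,"ay":0,"az":0},{"jaw":255,"x":-0.3,"y":-0.3,"z":0.9,"ax":0,"ay":0,"az":0},{"jaw":255,"x":-0.5,"y":-0.8,"z":0,"ax":0,"ay":0,"az":0},{"jaw":255,"x":-0.5,"y":-0.8,"z":0,"ax":0,"ay":0,"az":0},{"jaw":255,"x":-0.5,"y":-0.8,"z":0,"ax":0,"ay":0,"az":0},{"jaw":255,"x":-0.5,"y":-0.8,"z":0,"ax":0,"ay":0,"az":0},{"jaw":255,"x":-0.5,"y":-0.8,"z":0,"ax":0,"ay":0,"az":0},{"jaw":255,"x":0,"y":0,"z":0,"ax":0,"ay":0,"az":0}]'
python3 notch.py s6
python3 - <<'E'
from h import *
im=capture('top');crop(im,230,340,140,235,6,'pics/top6.png');cv2.imwrite('pics/topraw6.png',im[:,:,::-1])
E
```

```text
time_s: 4.7
tcp_pos: [0.3256, -0.3624, 0.2312]
ee_rot: [[-1.0, 0.015, 0.001], [0.015, 1.0, 0.006], [-0.001, 0.006, -1.0]]
wrist_force: [-0.3, 0.7, 0.3]
gripper_width: 0.007
[ 0.3264 -0.3613  0.2312] [-0.5  0.8 -0.7]
[237 234   3   4   8] [237.8 235.5] ang -14.1 r 0.065
[229 235   2   5   9] [229.6 236.8] ang -32.0 r 0.0646
[233 238   8  19 107] [235.7 247.8] ang -24.7 r 0.1042
```

View pics/top6.png

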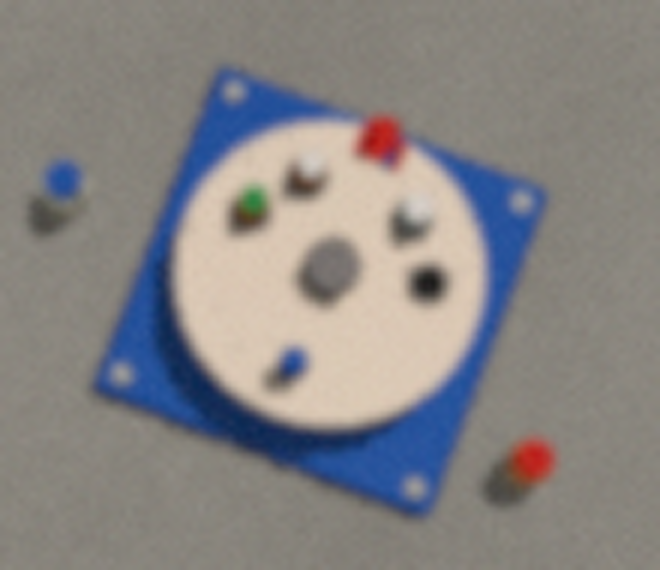

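View pics/s6.png

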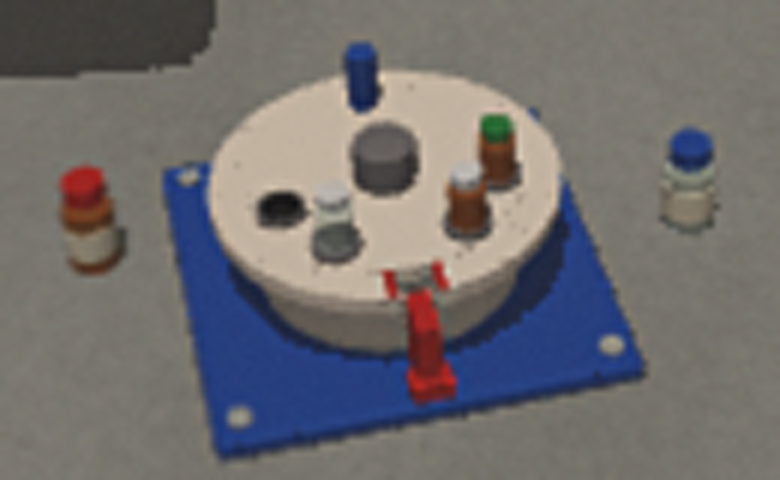

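```bash
python3 - <<'E'
from h import *
pt,ps=camera_params('top'),camera_params('scene')
T=lambda x,y:(230+x/6-.42,140+y/6-.42)
S=lambda x,y:(165+x/6-.42,190+y/6-.42)
H,_=tri(pt,T(335,263),ps,S(386,143))
for a,b in(((294,359),(361,51)),):
    X,e=tri(pt,T(*a),ps,S(*b));d=X-[.5523,-.0768,0];print(X.round(4),e,np.degrees(np.arctan2(-d[1],-d[0])),np.hypot(d[0],d[1]))
    for Y in(plane(pt,T(*a),.088),plane(ps,S(*b),.088)):
        d=Y-[.5523,-.0768,0];print(Y,np.degrees(np.arctan2(-d[1],-d[0])))
# expected stripe & key pixels
for a in(-21.7,):
  for off in(-8.8,0,8.8):
    t=np.radians(a+off);print(off,[((proj(ps,[.5523+r*np.cos(t),-.0768+r*np.sin(t),.058])[0]-[165,190]+.42)*6).round(0) for r in(.0585,.066,.075)])
  t=np.radians(a);print('key',[((proj(ps,[.5523+r*np.cos(t),-.0768+r*np.sin(t),.0485])[0]-[165,190]+.42)*6).round(0) for r in(.075,.085)])
E
```

```text
[ 0.5038 -0.0559  0.0884] 0.00019868339396531383 -23.316292108937727 0.05276686518870541
[ 0.50395554 -0.05585732  0.088     ] -23.42211942287375
[ 0.50334475 -0.05573463  0.088     ] -23.2821349255575
-8.8 [array([393., 273.]), array([394., 285.]), array([395., 301.])]
0 [array([415., 270.]), array([419., 282.]), array([424., 297.])]
8.8 [array([436., 265.]), array([443., 276.]), array([452., 290.])]
key [array([425., 314.]), array([430., 331.])]
```

The top and scene views agree: notch at about -23.3°, key at -21.7°. That is roughly 1.7 mm off at the notch radius, inside the 3 mm tolerance. Moving over the hub now.

```bash

python3 -m inch '[{"jaw":255,"x":0.63,"y":0.79,"z":0,"ax":0,"ay":0,"az":0},{"jaw":255,"x":0.63,"y":0.79,"z":0,"ax":0,"ay":0,"az":0},{"jaw":255,"x":0.63,"y":0.79,"z":0,"ax":0,"ay":0,"az":0},{"jaw":255,"x":0.63,"y":0.79,"z":0,"ax":0,"ay":0,"az":0},{"jaw":255,"x":0.63,"y":0.79,"z":0,"ax":0,"ay":0,"az":0},{"jaw":255,"x":0.5,"y":0.6,"z":0,"ax":0,"ay":0,"az":0},{"jaw":255,"x":0,"y":0,"z":0,"ax":0,"ay":0,"az":0}]'
```

```text
time_s: 5.68
tcp_pos: [0.5515, -0.072, 0.2314]
ee_rot: [[-1.0, 0.0, 0.003], [0.0, 1.0, 0.008], [-0.003, 0.008, -1.0]]
wrist_force: [-0.4, -0.7, 0.2]
gripper_width: 0.007
```

```bash

python3 -m inch '[{"jaw":255,"x":0,"y":-0.08,"z":-0.7,"ax":0,"ay":0,"az":0},{"jaw":255,"x":0,"y":0,"z":-0.7,"ax":0,"ay":0,"az":0},{"jaw":255,"x":0,"y":0,"z":-0.5,"ax":0,"ay":0,"az":0},{"jaw":255,"x":0,"y":0,"z":-0.1,"ax":0,"ay":0,"az":0},{"jaw":255,"x":0,"y":0,"z":0,"ax":0,"ay":0,"az":0}]'
```

```text
time_s: 6.3
tcp_pos: [0.5508, -0.0737, 0.1105]
ee_rot: [[-1.0, -0.008, 0.006], [-0.008, 1.0, 0.008], [-0.006, 0.008, -1.0]]
wrist_force: [-0.4, -0.3, 0.7]
gripper_width: 0.008
```

```bash

python3 -m inch '[{"jaw":255,"x":0.03,"y":-0.06,"z":-0.3,"ax":0,"ay":0,"az":0},{"jaw":255,"x":0,"y":0,"z":-0.12,"ax":0,"ay":0,"az":0},{"jaw":255,"x":0,"y":0,"z":0,"ax":0,"ay":0,"az":0}]'
python3 notch.py s7
```

```text
time_s: 6.68
tcp_pos: [0.5554, -0.077, 0.0895]
ee_rot: [[-1.0, -0.009, 0.015], [-0.009, 1.0, 0.009], [-0.015, 0.008, -1.0]]
wrist_force: [-0.2, 0.2, -0.4]
gripper_width: 0.009
[ 0.5556 -0.077   0.0898] [0.3 0.7 0.1]
[237 234   3   4   8] [237.8 235.5] ang -14.1 r 0.065
[229 235   2   5   9] [229.6 236.8] ang -32.0 r 0.0646
[233 238   8  19 107] [235.7 247.8] ang -24.7 r 0.1042
```

View pics/s7.png

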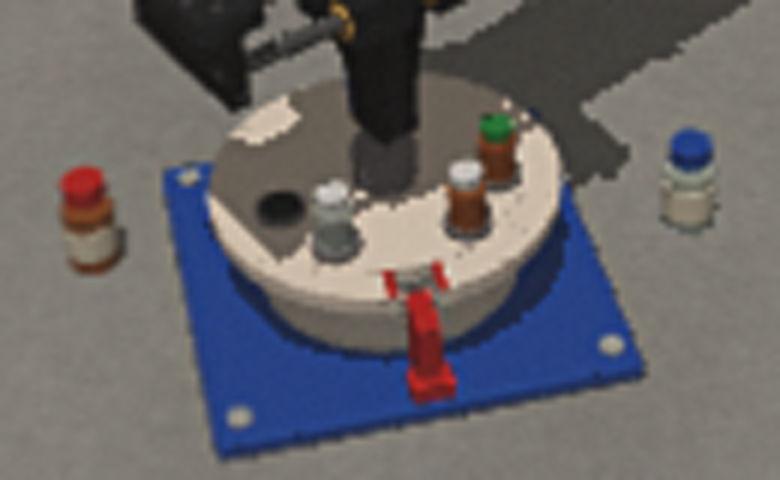

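The fingertip is over the hub with the notch still around the key. Now pressing in small steps.

```bash

python3 -m inch '[{"jaw":255,"x":-0.05,"y":0,"z":-0.12,"ax":0,"ay":0,"az":0},{"jaw":255,"x":0,"y":0,"z":-0.06,"ax":0,"ay":0,"az":0}]'
python3 -m inch '[{"jaw":255,"x":0,"y":0,"z":-0.07,"ax":0,"ay":0,"az":0}]'
python3 -m inch '[{"jaw":255,"x":0,"y":0,"z":-0.07,"ax":0,"ay":0,"az":0}]'
```

```text
time_s: 6.98
tcp_pos: [0.5532, -0.0768, 0.08]
ee_rot: [[-1.0, -0.01, 0.019], [-0.01, 1.0, 0.009], [-0.019, 0.009, -1.0]]
wrist_force: [0.7, 0.6, -0.1]
gripper_width: 0.003
time_s: 7.1
tcp_pos: [0.5536, -0.0768, 0.0764]
ee_rot: [[-1.0, -0.01, 0.02], [-0.01, 1.0, 0.009], [-0.02, 0.008, -1.0]]
wrist_force: [-1.6, 1.2, 6.0]
gripper_width: 0.006
time_s: 7.22
tcp_pos: [0.5537, -0.0768, 0.0729]
ee_rot: [[-1.0, -0.011, 0.02], [-0.011, 1.0, 0.008], [-0.02, 0.008, -1.0]]
wrist_force: [-2.3, 1.2, 6.9]
gripper_width: 0.003
```

```bash

python3 -m inch '[{"jaw":255,"x":0,"y":0,"z":-0.06,"ax":0,"ay":0,"az":0}]'
python3 -m inch '[{"jaw":255,"x":0,"y":0,"z":-0.04,"ax":0,"ay":0,"az":0}]'
python3 -m inch '[{"jaw":255,"x":0,"y":0,"z":-0.05,"ax":0,"ay":0,"az":0}]'
python3 notch.py s8 0.05
```

```text
time_s: 7.35
tcp_pos: [0.5537, -0.0768, 0.0703]
ee_rot: [[-1.0, -0.012, 0.019], [-0.011, 1.0, 0.008], [-0.019, 0.008, -1.0]]
wrist_force: [-6.9, 3.6, 23.6]
gripper_width: 0.008
time_s: 7.48
tcp_pos: [0.5537, -0.0768, 0.0704]
ee_rot: [[-1.0, -0.013, 0.019], [-0.013, 1.0, 0.007], [-0.019, 0.007, -1.0]]
wrist_force: [-7.9, 3.3, 21.2]
gripper_width: 0.005
time_s: 7.6
tcp_pos: [0.5537, -0.0768, 0.0704]
ee_rot: [[-1.0, -0.014, 0.019], [-0.014, 1.0, 0.006], [-0.019, 0.006, -1.0]]
wrist_force: [-8.1, 2.9, 21.3]
gripper_width: 0.005
[ 0.5537 -0.0768  0.0704] [-6.9  2.  18.5]
[233 236   8  21 117] [235.9 247. ] ang -23.5 r 0.0935
[229 237   3   5  10] [229.8 239.3] ang -31.8 r 0.065
```

View pics/s8.png

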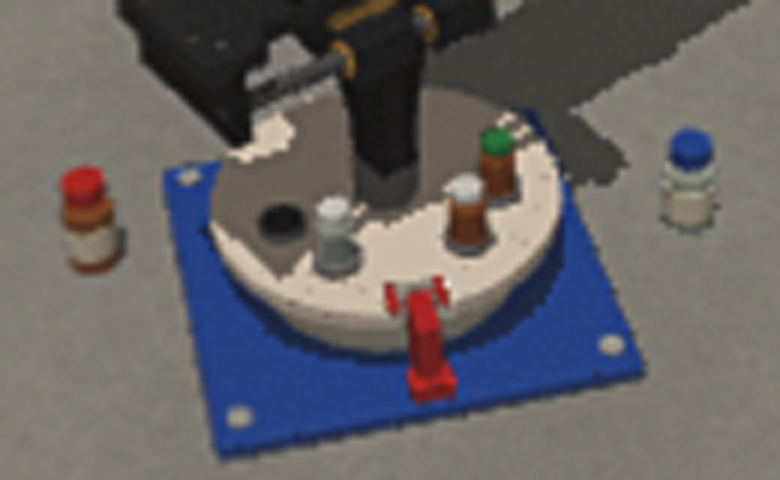

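It hit a hard stop at z = 0.0704 (0.070 expected), and the key now sits inside the notch. I'll withdraw straight up and away, then check from both cameras.

```bash

python3 -m inch '[{"jaw":255,"x":0,"y":0,"z":0.1,"ax":0,"ay":0,"az":0},{"jaw":255,"x":0,"y":0,"z":0.5,"ax":0,"ay":0,"az":0},{"jaw":255,"x":0,"y":0,"z":0.9,"ax":0,"ay":0,"az":0},{"jaw":255,"x":0,"y":0,"z":0.9,"ax":0,"ay":0,"az":0},{"jaw":255,"x":-0.4,"y":-0.5,"z":0.4,"ax":0,"ay":0,"az":0},{"jaw":255,"x":-0.6,"y":-0.8,"z":0,"ax":0,"ay":0,"az":0},{"jaw":255,"x":-0.6,"y":-0.8,"z":0,"ax":0,"ay":0,"az":0},{"jaw":255,"x":-0.6,"y":-0.8,"z":0,"ax":0,"ay":0,"az":0},{"jaw":255,"x":-0.6,"y":-0.8,"z":0,"ax":0,"ay":0,"az":0},{"jaw":255,"x":-0.6,"y":-0.8,"z":0,"ax":0,"ay":0,"az":0},{"jaw":255,"x":-0.3,"y":-0.5,"z":0,"ax":0,"ay":0,"az":0},{"jaw":255,"x":0,"y":0,"z":0,"ax":0,"ay":0,"az":0}]'
python3 notch.py s9 0.05
python3 - <<'E'
from h import *
im=capture('top');crop(im,230,340,140,235,6,'pics/top9.png')
E
```

```text
time_s: 9.15
tcp_pos: [0.3241, -0.3844, 0.2431]
ee_rot: [[-1.0, -0.017, 0.022], [-0.017, 1.0, 0.004], [-0.022, 0.003, -1.0]]
wrist_force: [0.7, -0.2, -0.5]
gripper_width: 0.003
[ 0.3245 -0.3836  0.243 ] [-0.1 -0.1  0.7]
[233 236   8  21 117] [235.9 247. ] ang -23.5 r 0.0935
[229 237   3   5  10] [229.8 239.3] ang -31.8 r 0.065
```

View pics/s9.png

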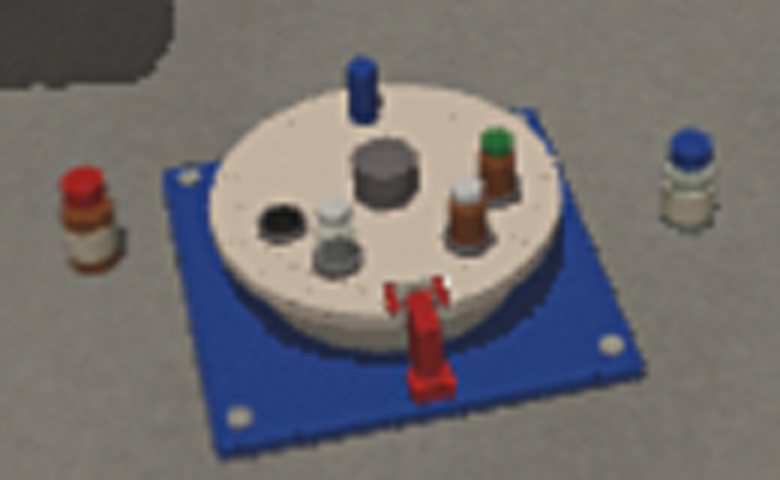

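View pics/top9.png

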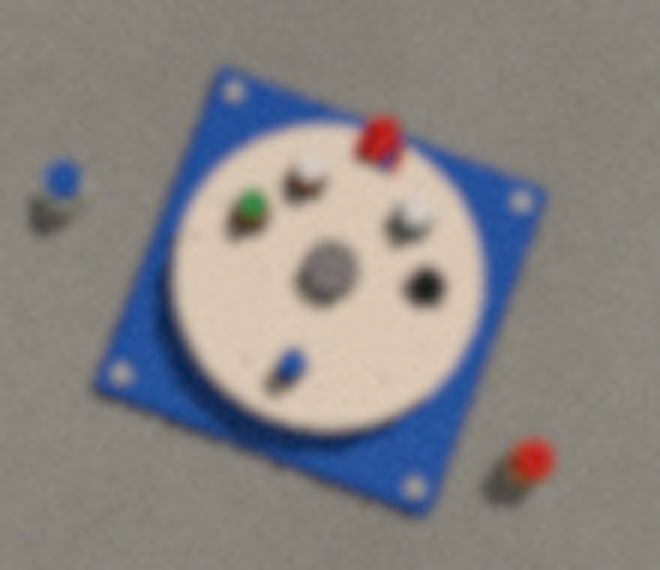

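```bash
python3 - <<'E'
from h import *
pt,ps=camera_params('top'),camera_params('scene')
T=lambda x,y:(230+x/6-.42,140+y/6-.42)
S=lambda x,y:(165+x/6-.42,190+y/6-.42)
for n,a,b in(('hub',(333,267),(386,157)),('peg',(292,362),(361,66))):
    X,e=tri(pt,T(*a),ps,S(*b));d=X-[.5523,-.0768,0];print(n,X.round(4),round(e,4),np.degrees(np.arctan2(-d[1],-d[0])).round(1))
finish_job()
E
```

```text
hub [ 0.5518 -0.0762  0.0699] 0.001 -49.5
peg [ 0.5036 -0.0559  0.08  ] 0.0009 -23.3
the job is handed in; nothing more can be done
```

The carousel is turned onto the key and pressed fully home, and I handed the job in with the hand clear of it at about 9.2 s of the 48 s allowed. No verdict was reported.

**What I did:** With the closed fingertip I pushed the blue peg about 46° clockwise, using the scene camera to follow the notch. I checked the alignment from both cameras, then pressed the hub down until it stopped. The press peaked at about 24 N vertical; moving it down took 6–7 N.

**Last checks:**

| Check | Measured | Expected |
|---|---|---|
| Fingertip height at the hard stop | 0.0704 m | 0.070 m |
| Hub top, from two views | 0.0699 m | 0.070 m |
| Peg top, from two views | 0.080 m | 0.080 m |
| Notch angle | -23.3° | -21.7° (key) |

- **Notch offset:** the 1.6° difference is about 1.8 mm at the notch, within the 5.5 mm limit. I did not correct it further.
- **Level:** I did not measure tilt directly; the hub and peg heights both match a level, seated carousel.
- **Bystanders:** the two loose vials look unmoved in the pictures before and after. I did not re-measure the other things around the stand; the arm passed well above them.

No check failed. The two views agreed to within 1 mm on the final points.

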